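Find and open the gel hatch in a showcase deck

ROBOT

A 7-joint arm with a two-finger parallel gripper is mounted at the origin on a cart in front of the work surface, level with it; the furniture and walls round the work are solid. World frame = base frame: x ahead of the robot, y to its left, z up, the work surface at z = 0. Lengths are in m, angles in degrees, forces in N, time in s.
With the tool pointing down it reaches from about 0.425 to 0.95 m from the base axis. Payload 4.7 kg.
Tool frame: the origin (TCP) lies midway between the tips of the shut fingers; the grasp point (between the pads) lies 19 mm behind it; z points along the fingers, y is the line along which they close (so a half turn about z gives the same grasp; the last joint's range is limited). The gripper opens to 85 mm and grips with 20 to 120 N. Pads are 22 mm wide; open, the fingers measure 114 mm over their backs; the gripper's body (76 mm by 85 mm) begins 54 mm behind the grasp point. The pads swing forward as they close: fully open they stand 13 mm farther back than shut.
Start: joints at [62.172, 26.849, -2.785, 87.806, 1.381, 65.374, -4.715], TCP at [0.298, -0.606, 0.231] pointing down, gripper open.
Joint ranges: [-148.3, 148.3], [-19.14, 114.17], [-79.39, 73.82], [5.75, 140.21], [-59.74, 239.74], [12.07, 113.84], [-152.46, 152.46]. Speed limits (degrees/s): [147.25, 147.25, 180, 180, 180, 180, 180].

INTERFACE

Orientations are given as a 3x3 rotation matrix whose columns are the frame's x, y, z axes.
In Python, from bench import get_obs, get_image, arm, spot_in gives the robot as it stands.
- The arm moves only by the tool send_rows, never from a script. Its argument "increments" is a list of rows, each an object of numbers: "jaw": the opening, from 0 (shut) to 1 (fully open); "dx", "dy", "dz": the shift along the tool's x, y, z each as a share of 200 mm, from -1 to 1; "spin": the turn about the tool's z as a share of 180 degrees, from -1 to 1. A call has 1 to 20 rows; each row is the pose to reach, as a shift and turn from the pose commanded when the call began, along the tool's axes at that moment, turning the shorter way round; what a row does not reach only later rows make up. A row lasts 1/12 s, in which the tool goes at most 41.7 mm and 7.16 degrees, less where a joint would pass 70% of its speed; a pose out of reach is approached as far as the arm can. A call with a number of a shift or a turn outside -1 to 1 is refused whole. A call with a gripper value outside its range is refused whole. The fingers move at their own pace and stop on an object; "grip_force" is the grip in N (left out, the last holds). Time passes only in rows, so rows that repeat a pose let the fingers close. It gives the time, the measured TCP pose, the force, the opening and the grip force at its end, in the units of the state.
- get_obs(): the state, without advancing time (a new reading comes with each control period).
- get_image(name): name is "scene" or "top" or "wrist"; returns a dict with "pixels" (384x512x3 uint8, red, green, blue), "vfov" (degrees; the focal length in pixels is half the picture's height over the tangent of half this angle, whatever the lens; pixels are square), "cx", "cy" (the principal point, pixels), "R" (3x3) and "t" (3): a world point X has camera coordinates R X + t. Camera axes: x right, y down, z forward; pixel columns grow to the right and rows downward; lengths in m; the calibration is good to about 2 mm. The wrist camera is an equidistant fisheye: a pixel r from the principal point sees the ray r / f radians off the axis. A picture is of the moment at which its call begins. There is no depth.
- arm.sign_off(): hands the job in; it is judged then, once.
Trained networks look in a picture, given as the dict that the camera call returned (one of the last four; its "shot" number tells which), for a name from the list of things; names that differ only in an ending like _2 or _b are one class to them, and where a whole thing is asked for, a point or a joint stands for the part that bears it (a point fixed in the world has none). Each returns a list of dicts, best first, with "confidence" (0 to 1); they miss things now and then, are a little off and sometimes report something else, mostly with a low value. They report only what shows in the picture. A call takes as long as a camera call.
- spot_in(picture, target): "location" ([x, y, z] in m, in world coordinates, good to about 4 mm: the middle of the surface that is visible of it).
The state is a dict: "clock": time; "joint_pos": joint angles; "qvel": joint speeds; "joint_torque": joint torques, N m; "tcp_pos": TCP position; "ee_rot": TCP orientation; "contact_force": force on the tool from outside, world axes, zero at the start; "wrist_torque": the same for the moment, N m; "width": opening from 0.0 (shut) to 1.0 (fully open); "grasp_force": force on a finger pad.
Only numpy, scipy, OpenCV 4.12 (cv2) and the standard library are available. Lean on these libraries where they do the work, as an engineer would, in place of code of your own. Each camera call takes 0.05 s, during which the arm holds its last target. There are 200 camera calls.

TASK

The glass hood is off this table showcase, and one of the four identical white deck panels is the tip-up hatch over its silica gel; the others are fixed. With your fingertips press each panel near its far end until you find the one that rocks, press that end well down so that its near end rises steeply, then push the raised panel away from you until it stands open, upright or leaning back on its stop, and come clear. Nothing is to be picked up: do not lift the hatch off its pins, and leave the things standing round the showcase where they are.

Things in the scene. Friction and masses are not known exactly. Their poses are not given: they have to be found in the camera images.
- showcase: grey showcase base, fixed, 139 mm (x) x 268 mm (y) x 80 mm high. Origin: centre of its underside; x points to its back, away from the robot, y to its left, z up. A rim 4 mm high runs round the deck. The deck, 80 mm up, is four identical white panels in a row along y, each 106 (x) x 55 (y) x 6 mm, 60 mm apart centre to centre; one is a hatch, three are fixed
- panel1 (a point): centre of the top face of the leftmost (+y) panel's place in the deck; a fixed point of the showcase, its axes parallel to the showcase's
- panel1_far (a point): where to press the panel in place 1: on its top face, 35 mm behind its centre, 18 mm from its far edge (28 mm behind the line of the pins, if it is the hatch); a fixed point of the showcase
- panel2 (a point): centre of the top face of the second from the left panel's place in the deck; a fixed point of the showcase, its axes parallel to the showcase's
- panel2_far (a point): where to press the panel in place 2: on its top face, 35 mm behind its centre, 18 mm from its far edge (28 mm behind the line of the pins, if it is the hatch); a fixed point of the showcase
- panel3 (a point): centre of the top face of the third from the left panel's place in the deck; a fixed point of the showcase, its axes parallel to the showcase's
- panel3_far (a point): where to press the panel in place 3: on its top face, 35 mm behind its centre, 18 mm from its far edge (28 mm behind the line of the pins, if it is the hatch); a fixed point of the showcase
- panel4 (a point): centre of the top face of the rightmost (-y) panel's place in the deck; a fixed point of the showcase, its axes parallel to the showcase's
- panel4_far (a point): where to press the panel in place 4: on its top face, 35 mm behind its centre, 18 mm from its far edge (28 mm behind the line of the pins, if it is the hatch); a fixed point of the showcase
- hatch (a joint): tilt of the one panel that is the hatch, in any of the four places: 0 shut and flush, 1.57 upright, 1.7 its stop. It turns on pins along y, 46 mm from its far edge, 60 mm from its near edge. Pressed behind the pins it gives at 2 to 5 N: the far part sinks into the well (free 50 mm down), the near part rises; before the pins it feels fixed. It turns stiffly and stays at any angle
- hatch_lift (a joint): how far the hatch has been raised off its pins' slots, which are open at the top (m): 0 = seated, held down only by its weight of about 0.1 kg
- loupe: black watchmaker's loupe standing on the table near the showcase's front, 38 mm across, 31 mm high. Loose; origin: centre of its underside
- drip_pan_2: small brass candle drip pan standing at the left end of the showcase, 51 mm across, 44 mm high. Loose; origin: centre of its underside
- eraser: blue and white eraser lying in front of the showcase, 21 x 44 x 13 mm. Loose; origin: middle of its underside
- brass_knop: turned brass knop standing behind the showcase, 36 mm across, 49 mm high. Loose; origin: centre of its underside
- screwdriver: yellow-handled screwdriver lying on the table to the right of the showcase, 144 mm long. Loose; origin: middle of its underside

How it is judged:
By the outcome, as a careful person would: the job done as asked, in the order asked, and still so for the second after the job is handed in, with the robot touching nothing.
It also fails if it takes over 48 s, if anything falls off the work surface, if the arm or the gripper's body presses on something with over 40 N, if the wrist force passes 120 N, or if a joint passes its speed limit or range.

## Working session

There is one attempt and no reset: what is moved stays moved. The work goes in short steps, Python scripts to look and compute and a tool call to move; the robot and the scene stay as the last step left them, time stands still between calls to the robot, and variables do not carry over. Pictures are saved under pics/ and viewed, at most 10 in all, crops included, and the job is handed in when it is done.

Besides the shell and the picture viewer there is one more tool, called as name(argument=value, ...) on one line, values as JSON. send_rows: Moves the arm, as the interface text tells. Its arguments: {"type":"object","properties":{"increments":{"type":"array","items":{"type":"object","properties":{"jaw":{"type":"number"},"dx":{"type":"number","minimum":-1,"maximum":1},"dy":{"type":"number","minimum":-1,"maximum":1},"dz":{"type":"number","minimum":-1,"maximum":1},"spin":{"type":"number","minimum":-1,"maximum":1}}}},"grip_force":{"type":"number"}},"required":["increments"]}

```bash
mkdir -p pics; ls; python3 - <<'E'
from bench import *
import cv2, numpy as np
o=get_obs(); print(o['tcp_pos'],np.round(o['ee_rot'],3).tolist(),o['contact_force'],o['clock'])
for n in ('scene','top'):
    p=get_image(n); cv2.imwrite(f'pics/{n}0.png',p['pixels'][:,:,::-1])
    print(n,p['vfov'],p['cx'],p['cy'],np.round(p['R'],3).tolist(),np.round(p['t'],3))
    for t in ['showcase','panel1','panel2','panel3','panel4','panel1_far','panel4_far','loupe','drip_pan_2','eraser','brass_knop','screwdriver']:
        print(t,[(np.round(d['location'],3).tolist(),round(d['confidence'],2)) for d in spot_in(p,t)[:2]])
E
```

```text
pics
[ 0.29744614 -0.60525987  0.23024011] [[0.897, 0.441, -0.001], [0.441, -0.897, 0.002], [-0.0, -0.002, -1.0]] [ 0.15386859 -0.23558536  0.24409283] 0.0
scene 45.039091940463095 254.1430966653066 185.91416450775594 [[-0.824, -0.567, 0.013], [-0.35, 0.489, -0.799], [0.446, -0.663, -0.601]] [0.427 0.256 0.88 ]
showcase [([0.459, 0.117, 0.072], 0.56)]
panel1 [([0.461, 0.116, 0.072], 0.86), ([0.601, 0.039, 0.037], 0.6)]
panel2 [([0.461, 0.116, 0.072], 0.86), ([0.601, 0.039, 0.037], 0.6)]
panel3 [([0.461, 0.116, 0.072], 0.86), ([0.601, 0.039, 0.037], 0.6)]
panel4 [([0.461, 0.116, 0.072], 0.86), ([0.601, 0.039, 0.037], 0.6)]
panel1_far [([0.462, 0.114, 0.072], 0.75)]
panel4_far [([0.458, 0.114, 0.07], 0.79)]
loupe [([0.384, 0.015, 0.022], 0.81)]
drip_pan_2 [([0.465, 0.189, 0.027], 0.81)]
eraser [([0.424, -0.101, 0.013], 0.61)]
brass_knop []
screwdriver [([0.438, -0.211, 0.017], 0.67)]
top 45.78528216606895 257.24819440541285 186.83347853163625 [[0.029, -0.999, 0.019], [-0.995, -0.031, -0.094], [0.094, -0.016, -0.995]] [-0.014  0.496  0.886]
showcase [([0.493, 0.01, 0.081], 0.85)]
panel1 [([0.495, 0.01, 0.081], 0.95)]
panel2 [([0.495, 0.01, 0.081], 0.95)]
panel3 [([0.495, 0.01, 0.081], 0.95)]
panel4 [([0.495, 0.01, 0.081], 0.95)]
panel1_far [([0.493, 0.01, 0.082], 0.6), ([0.428, -0.115, 0.014], 0.45)]
panel4_far [([0.492, 0.008, 0.079], 0.73)]
loupe [([0.394, 0.004, 0.024], 0.63)]
drip_pan_2 [([0.465, 0.191, 0.024], 0.58)]
eraser [([0.433, -0.113, 0.011], 0.61)]
brass_knop [([0.388, 0.005, 0.027], 0.58), ([0.6, 0.027, 0.037], 0.56)]
screwdriver [([0.443, -0.21, 0.015], 0.69)]
```

View pics/scene0.png

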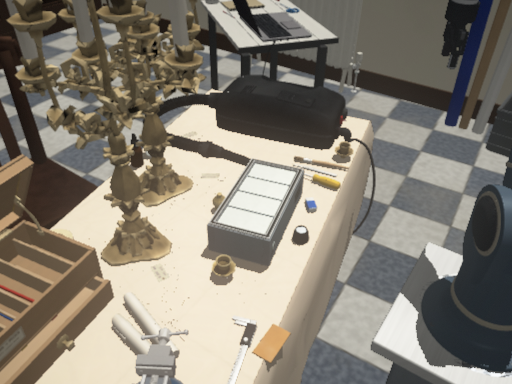

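View pics/top0.png

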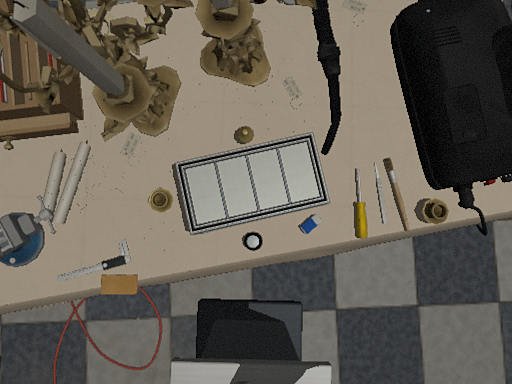

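The scene view shows the showcase mid-table. In the top view its rim corners are at about (174,163), (313,133), (328,200) and (190,234), with the white deck inside. The knop is at (245,134), the pan at (160,199), the loupe at (253,241) and the eraser at (310,223).

```bash
cat > h.py <<'E'
import numpy as np, cv2
from bench import *
def ray(p,uv):
    f=p['pixels'].shape[0]/2/np.tan(np.radians(p['vfov']/2))
    d=np.array([(uv[0]-p['cx'])/f,(uv[1]-p['cy'])/f,1]); R=np.array(p['R']);t=np.array(p['t'])
    return -R.T@t, R.T@d
def at_z(p,uv,z):
    c,d=ray(p,uv); return c+d*(z-c[2])/d[2]
def proj(p,X):
    f=p['pixels'].shape[0]/2/np.tan(np.radians(p['vfov']/2))
    c=np.array(p['R'])@X+np.array(p['t']); return np.array([p['cx']+f*c[0]/c[2],p['cy']+f*c[1]/c[2]])
E
python3 - <<'E'
from h import *
P={}
for n,seed,box in (('top',(250,180),(165,125,340,240)),('scene',(258,205),(200,150,310,260))):
    p=get_image(n); P[n]=p; im=p['pixels']; g=im.min(2).astype(np.uint8)
    x0,y0,x1,y1=box; m=np.zeros_like(g); m[y0:y1,x0:x1]=(g[y0:y1,x0:x1]>150)
    m=cv2.morphologyEx(m,cv2.MORPH_CLOSE,np.ones((5,5)))
    m=cv2.morphologyEx(m,cv2.MORPH_OPEN,np.ones((7,7)))
    k,l,s,c=cv2.connectedComponentsWithStats(m); i=l[seed[1],seed[0]]
    cn,_=cv2.findContours((l==i).astype(np.uint8),0,2); pts=max(cn,key=cv2.contourArea)[:,0].astype(float)
    w=np.array([at_z(p,q,.08)[:2] for q in pts]).astype(np.float32)
    print(n,'lab',i,len(pts),cv2.minAreaRect(w*1000))
    v=cv2.resize(im[y0:y1,x0:x1,::-1],None,fx=3,fy=3); cv2.drawContours(v,[((pts-[x0,y0])*3).astype(np.int32)],-1,(0,0,255),1)
    cv2.imwrite(f'pics/{n}1.png',v)
a=cv2.imread('pics/top1.png');b=cv2.imread('pics/scene1.png');c=np.zeros((max(a.shape[0],b.shape[0]),a.shape[1]+b.shape[1],3),np.uint8)
c[:a.shape[0],:a.shape[1]]=a;c[:b.shape[0],a.shape[1]:]=b;cv2.imwrite('pics/c1.png',cv2.resize(c,(800,int(800*c.shape[0]/c.shape[1]))))
E
```

```text
top lab 1 168 ((499.5640563964844, 11.071075439453125), (133.872802734375, 262.7344055175781), 14.547807693481445)
scene lab 1 121 ((506.14892578125, -10.633880615234375), (282.0858154296875, 345.890380859375), 39.87511444091797)
```

View pics/c1.png

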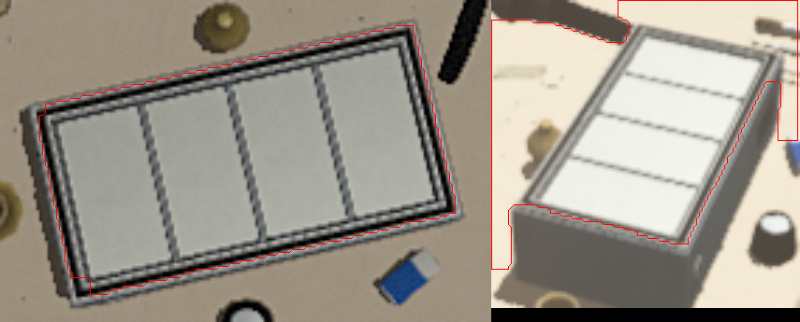

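The crops show four white panels separated by dark gaps. My closing merged the panels with the rim, so I'll segment each panel separately in both views and triangulate the centroids.

```bash
python3 - <<'E'
from h import *
C={};P={}
for n,box,th in (('top',(165,125,340,240),None),('scene',(200,150,310,260),None)):
    p=get_image(n);P[n]=p; x0,y0,x1,y1=box; g=p['pixels'].min(2)[y0:y1,x0:x1].astype(np.uint8)
    g=cv2.resize(g,None,fx=4,fy=4,interpolation=cv2.INTER_CUBIC)
    best=None
    for th in range(120,235,5):
        k,l,s,c=cv2.connectedComponentsWithStats((g>th).astype(np.uint8))
        r=[i for i in range(1,k) if (600 if n=='top' else 300)*16<s[i,4]<2600*16 and s[i,0]>0 and s[i,1]>0 and s[i,0]+s[i,2]<g.shape[1] and s[i,1]+s[i,3]<g.shape[0]]
        if len(r)==4: best=best or []; best.append((th,[(c[i]/4+[x0-.375,y0-.375]).tolist()+[int(s[i,4]/16)] for i in r]))
    if best: 
        b=best[len(best)//2]; print(n,[x[0] for x in best],np.round(b[1],1).tolist()); C[n]=np.array(b[1])
A=C['top'];A=A[A[:,0].argsort()];B=C['scene'];B=B[(-B[:,1]).argsort()]
pt=[]
for a,b in zip(A,B):
    c1,d1=ray(P['top'],a);c2,d2=ray(P['scene'],b)
    s=np.linalg.lstsq(np.c_[d1,-d2],c2-c1,rcond=None)[0]; q1=c1+s[0]*d1;q2=c2+s[1]*d2
    print('tri',np.round((q1+q2)/2,4),'gap',round(np.linalg.norm(q1-q2),4),'top@.08',np.round(at_z(P['top'],a,.08),4),'scene@.08',np.round(at_z(P['scene'],b,.08),4))
    pt.append((q1+q2)/2)
pt=np.array(pt); print(np.diff(pt,axis=0),np.degrees(np.arctan2(*(pt[0]-pt[3])[:2]*[-1,1])))
E
```

```text
top [120, 125, 130, 135, 140, 145, 150] [[298.7, 172.0, 1570.0], [267.7, 179.0, 1581.0], [236.5, 186.0, 1590.0], [205.2, 193.2, 1606.0]]
scene [205, 210, 215, 220, 225, 230] [[271.9, 173.7, 516.0], [263.9, 187.7, 591.0], [255.0, 203.0, 681.0], [245.3, 219.8, 789.0]]
tri [0.4754 0.098  0.0823] gap 0.0007 top@.08 [0.4759 0.0984 0.08  ] scene@.08 [0.4766 0.0957 0.08  ]
tri [0.4904 0.0401 0.0826] gap 0.001 top@.08 [0.4911 0.0404 0.08  ] scene@.08 [0.4917 0.0373 0.08  ]
tri [ 0.5054 -0.0178  0.0826] gap 0.0011 top@.08 [ 0.5062 -0.0177  0.08  ] scene@.08 [ 0.5068 -0.021   0.08  ]
tri [ 0.5206 -0.0756  0.0826] gap 0.0009 top@.08 [ 0.5214 -0.0757  0.08  ] scene@.08 [ 0.5221 -0.0789  0.08  ]
[[ 1.50087705e-02 -5.78870682e-02  2.39258496e-04]
 [ 1.49880658e-02 -5.79045179e-02  6.56123835e-05]
 [ 1.51851610e-02 -5.77737421e-02  6.87016794e-07]] 14.591225047885764
```

Triangulation looks right: panel centres are 59.8 mm apart, about 82 mm up, and the yaw is 14.6°. I'll shut the fingers, align the tool with the showcase and approach panel 4 first.

send_rows(increments=[{"dx":0.78,"dy":-0.615,"dz":0,"spin":0.064,"jaw":0},{"dx":0.78,"dy":-0.615,"dz":0,"spin":0.064,"jaw":0},{"dx":0.78,"dy":-0.615,"dz":0,"spin":0.064,"jaw":0},{"dx":0.78,"dy":-0.615,"dz":0,"spin":0.064,"jaw":0},{"dx":0.78,"dy":-0.615,"dz":0,"spin":0.064,"jaw":0},{"dx":0.78,"dy":-0.615,"dz":0,"spin":0.064,"jaw":0},{"dx":0.78,"dy":-0.615,"dz":0,"spin":0.064,"jaw":0}])

```text
clock: 2.08
tcp_pos: [0.3851, -0.4246, 0.2318]
ee_rot: [[0.966, 0.258, 0.001], [0.258, -0.966, -0.0], [0.001, 0.0, -1.0]]
contact_force: [-0.1, 0.3, 0.5]
width: 0.011
grasp_force: 0.0
```

```bash
cat >> h.py <<'E'
PC=np.array([[.4757,.0978],[.4908,.0397],[.5059,-.0184],[.5210,-.0764]])
a=np.radians(14.6); XA=np.array([np.cos(a),np.sin(a)]); YA=np.array([-np.sin(a),np.cos(a)])
def togo(i,dx,z):
    "shares to reach dx behind panel i's centre, height z"
    o=get_obs(); d=np.r_[PC[i-1]+dx*XA,z]-o['tcp_pos']; R=np.array(o['ee_rot'])
    print(np.round(o['tcp_pos'],4),'yaw',np.degrees(np.arctan2(R[1,0],R[0,0])),'go',np.round(R.T@d/.2,4),o['width'],np.round(o['contact_force'],1),o['clock'])
E
python3 -c "
from h import *
togo(4,.035,.1)"
```

```text
[ 0.3851 -0.4246  0.2318] yaw 14.929377225593752 go [ 1.2798 -1.5066  0.6592] 0.01071290289283255 [-0.1  0.3  0.5] 2.0833
```

send_rows(increments=[{"dx":0.64,"dy":-0.75,"jaw":0},{"dx":0.64,"dy":-0.75,"jaw":0},{"dx":0.64,"dy":-0.75,"jaw":0},{"dx":0.64,"dy":-0.75,"jaw":0},{"dx":0.64,"dy":-0.75,"jaw":0},{"dx":0.64,"dy":-0.75,"jaw":0}])

```text
schema error: expected keys jaw, dx, dy, dz, spin
```

send_rows(increments=[{"dx":0.64,"dy":-0.755,"dz":0.3,"jaw":0},{"dx":0.64,"dy":-0.755,"dz":0.3,"jaw":0},{"dx":0.64,"dy":-0.755,"dz":0.5,"jaw":0},{"dx":0.64,"dy":-0.755,"dz":0.6,"jaw":0},{"dx":0.64,"dy":-0.755,"dz":0.64,"jaw":0},{"dx":0.64,"dy":-0.755,"dz":0.64,"jaw":0},{"dx":0.64,"dy":-0.755,"dz":0.64,"jaw":0},{"dx":0.64,"dy":-0.755,"dz":0.64,"jaw":0}])

```text
schema error: expected keys jaw, dx, dy, dz, spin
```

```bash
python3 - <<'E'
from h import *
togo(4,.035,.08)
p=get_image('scene'); v=p['pixels'][110:290,160:400,::-1]; cv2.imwrite('pics/s2.png',cv2.resize(v,None,fx=3,fy=3))
E
```

```text
[ 0.3851 -0.4246  0.2318] yaw 14.929377225593752 go [ 1.2798 -1.5066  0.7592] 0.01071290289283255 [-0.1  0.3  0.5] 2.0833
```

View pics/s2.png

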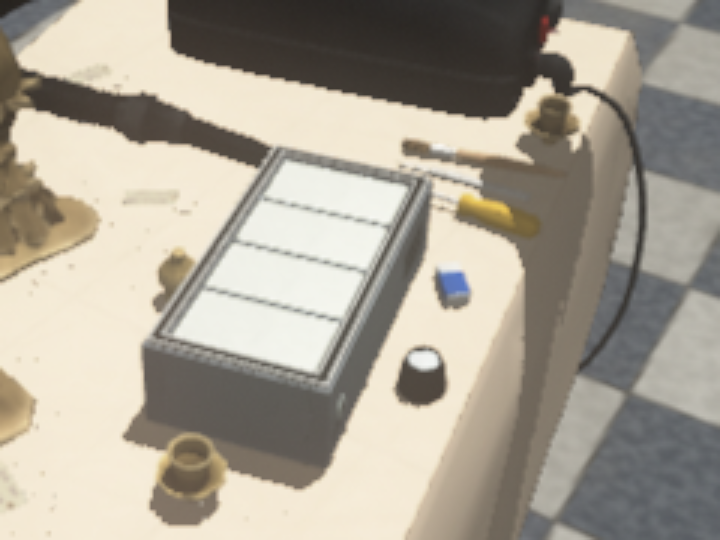

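The picture shows the same scene as before, with all four panels flush. Both moves were refused because every key must be given, so I'll resend them in full.

send_rows(increments=[{"dx":0.64,"dy":-0.75,"dz":0,"spin":0,"jaw":0},{"dx":0.64,"dy":-0.75,"dz":0,"spin":0,"jaw":0},{"dx":0.64,"dy":-0.75,"dz":0,"spin":0,"jaw":0},{"dx":0.64,"dy":-0.75,"dz":0,"spin":0,"jaw":0},{"dx":0.64,"dy":-0.75,"dz":0,"spin":0,"jaw":0},{"dx":0.64,"dy":-0.75,"dz":0,"spin":0,"jaw":0}])

```text
clock: 2.63
tcp_pos: [0.4726, -0.2436, 0.2316]
ee_rot: [[0.965, 0.261, 0.002], [0.261, -0.965, 0.003], [0.003, -0.002, -1.0]]
contact_force: [0.8, -0.0, 0.6]
width: -0.001
grasp_force: 0.0
```

send_rows(increments=[{"dx":0.64,"dy":-0.755,"dz":0.3,"spin":0,"jaw":0},{"dx":0.64,"dy":-0.755,"dz":0.3,"spin":0,"jaw":0},{"dx":0.64,"dy":-0.755,"dz":0.5,"spin":0,"jaw":0},{"dx":0.64,"dy":-0.755,"dz":0.6,"spin":0,"jaw":0},{"dx":0.64,"dy":-0.755,"dz":0.64,"spin":0,"jaw":0},{"dx":0.64,"dy":-0.755,"dz":0.64,"spin":0,"jaw":0},{"dx":0.64,"dy":-0.755,"dz":0.64,"spin":0,"jaw":0},{"dx":0.64,"dy":-0.755,"dz":0.64,"spin":0,"jaw":0}])

```text
clock: 3.3
tcp_pos: [0.5547, -0.0713, 0.1016]
ee_rot: [[0.967, 0.253, -0.003], [0.253, -0.967, -0.0], [-0.003, -0.001, -1.0]]
contact_force: [0.4, -0.4, 0.9]
width: 0.001
grasp_force: 0.0
```

```bash
python3 - <<'E'
from h import *
togo(4,.035,.08)
p=get_image('scene'); v=p['pixels'][110:290,160:400,::-1]; cv2.imwrite('pics/s3.png',cv2.resize(v,None,fx=3,fy=3))
E
```

```text
[ 0.5547 -0.0713  0.1016] yaw 14.6592492964257 go [ 0.0058 -0.0176  0.1079] 0.001268746105530272 [ 0.4 -0.4  0.9] 3.3
```

View pics/s3.png

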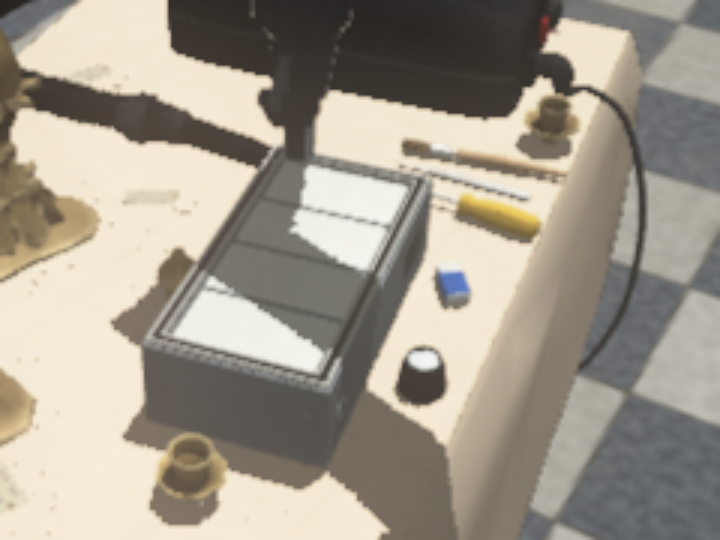

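The fingers hang over the far end of panel 4, at about (300,155). I'll press gently.

send_rows(increments=[{"dx":0.005,"dy":-0.018,"dz":0.06,"spin":0,"jaw":0},{"dx":0.005,"dy":-0.018,"dz":0.08,"spin":0,"jaw":0},{"dx":0.005,"dy":-0.018,"dz":0.09,"spin":0,"jaw":0},{"dx":0.005,"dy":-0.018,"dz":0.1,"spin":0,"jaw":0},{"dx":0.005,"dy":-0.018,"dz":0.107,"spin":0,"jaw":0},{"dx":0.005,"dy":-0.018,"dz":0.114,"spin":0,"jaw":0},{"dx":0.005,"dy":-0.018,"dz":0.114,"spin":0,"jaw":0}])

```text
clock: 3.93
tcp_pos: [0.5551, -0.0671, 0.0805]
ee_rot: [[0.968, 0.253, 0.0], [0.253, -0.968, -0.0], [0.0, 0.0, -1.0]]
contact_force: [0.6, 0.5, -0.8]
width: 0.001
grasp_force: 0.0
```

send_rows(increments=[{"dx":0,"dy":0,"dz":0.01,"spin":0,"jaw":0},{"dx":0,"dy":0,"dz":0.018,"spin":0,"jaw":0},{"dx":0,"dy":0,"dz":0.025,"spin":0,"jaw":0},{"dx":0,"dy":0,"dz":0.025,"spin":0,"jaw":0}])

```text
clock: 4.27
tcp_pos: [0.5554, -0.067, 0.08]
ee_rot: [[0.968, 0.253, 0.0], [0.253, -0.968, -0.002], [-0.0, 0.002, -1.0]]
contact_force: [-11.3, 1.0, 30.6]
width: 0.002
grasp_force: 15.3
```

Panel 4 held firm at 30 N, so it is fixed, and the deck is at z = 0.080. Panel 3 is next.

send_rows(increments=[{"dx":0,"dy":0,"dz":-0.12,"spin":0,"jaw":0},{"dx":0,"dy":-0.15,"dz":-0.13,"spin":0,"jaw":0},{"dx":0,"dy":-0.3,"dz":-0.13,"spin":0,"jaw":0},{"dx":0,"dy":-0.3,"dz":-0.12,"spin":0,"jaw":0},{"dx":0,"dy":-0.3,"dz":-0.07,"spin":0,"jaw":0},{"dx":0,"dy":-0.3,"dz":-0.04,"spin":0,"jaw":0},{"dx":0,"dy":-0.3,"dz":-0.03,"spin":0,"jaw":0},{"dx":0,"dy":-0.3,"dz":-0.02,"spin":0,"jaw":0},{"dx":0,"dy":-0.3,"dz":-0.01,"spin":0,"jaw":0},{"dx":0,"dy":-0.3,"dz":-0.005,"spin":0,"jaw":0},{"dx":0,"dy":-0.3,"dz":-0.005,"spin":0,"jaw":0}])

```text
clock: 5.18
tcp_pos: [0.5402, -0.0095, 0.0763]
ee_rot: [[0.968, 0.252, 0.0], [0.252, -0.968, -0.0], [0.0, 0.0, -1.0]]
contact_force: [0.5, -0.6, -0.4]
width: 0.001
grasp_force: 0.0
```

send_rows(increments=[{"dx":0,"dy":0,"dz":0.015,"spin":0,"jaw":0},{"dx":0,"dy":0,"dz":0.03,"spin":0,"jaw":0},{"dx":0,"dy":0,"dz":0.03,"spin":0,"jaw":0}])

```text
clock: 5.43
tcp_pos: [0.5404, -0.0091, 0.0703]
ee_rot: [[0.967, 0.253, 0.001], [0.253, -0.968, -0.0], [0.001, 0.0, -1.0]]
contact_force: [0.3, -0.7, 0.9]
width: -0.002
grasp_force: 0.5
```

```bash
python3 - <<'E'
from h import *
togo(3,.035,.08)
p=get_image('scene'); v=p['pixels'][110:290,160:400,::-1]; cv2.imwrite('pics/s4.png',cv2.resize(v,None,fx=3,fy=3))
E
```

```text
[ 0.5404 -0.0091  0.0703] yaw 14.647386565056994 go [-0.0035  0.0018 -0.0485] -0.001831705373451741 [ 0.3 -0.7  0.9] 5.4333
```

View pics/s4.png

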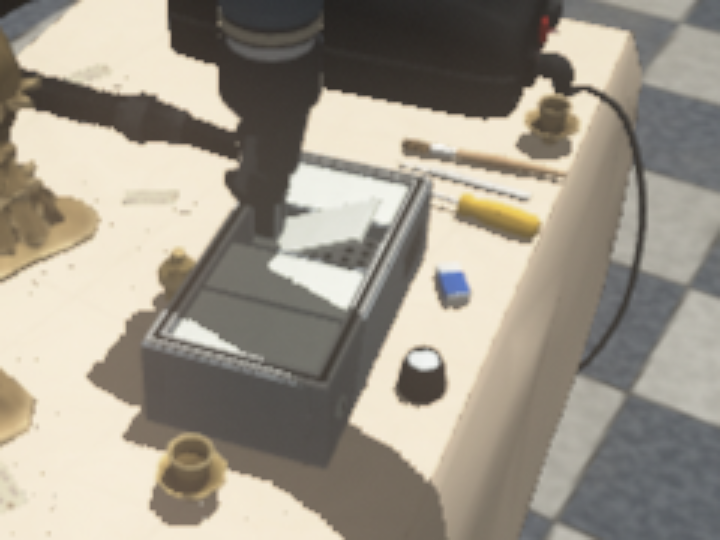

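Panel 3 is the hatch: its near edge has risen, at about (345,215). I'll press it well down.

send_rows(increments=[{"dx":0,"dy":0,"dz":0.02,"spin":0,"jaw":0},{"dx":0,"dy":0,"dz":0.04,"spin":0,"jaw":0},{"dx":0.005,"dy":0,"dz":0.06,"spin":0,"jaw":0},{"dx":0.005,"dy":0,"dz":0.08,"spin":0,"jaw":0},{"dx":0.005,"dy":0,"dz":0.1,"spin":0,"jaw":0},{"dx":0.005,"dy":0,"dz":0.11,"spin":0,"jaw":0},{"dx":0.005,"dy":0,"dz":0.11,"spin":0,"jaw":0}])

```text
clock: 6.07
tcp_pos: [0.5405, -0.0085, 0.0477]
ee_rot: [[0.967, 0.253, -0.001], [0.253, -0.967, 0.0], [-0.001, -0.0, -1.0]]
contact_force: [1.1, 0.8, 0.3]
width: 0.002
grasp_force: 0.3
```

send_rows(increments=[{"dx":0,"dy":0,"dz":0.02,"spin":0,"jaw":0},{"dx":0,"dy":0,"dz":0.035,"spin":0,"jaw":0},{"dx":0.0,"dy":0,"dz":0.05,"spin":0,"jaw":0},{"dx":0.0,"dy":0,"dz":0.05,"spin":0,"jaw":0}])

```text
clock: 6.4
tcp_pos: [0.5405, -0.0086, 0.0378]
ee_rot: [[0.967, 0.253, -0.001], [0.253, -0.967, -0.0], [-0.001, -0.0, -1.0]]
contact_force: [1.2, -0.3, -1.0]
width: -0.0
grasp_force: 0.4
```

```bash
python3 - <<'E'
from h import *
togo(3,.035,.08)
p=get_image('scene'); v=p['pixels'][110:290,160:400,::-1]; cv2.imwrite('pics/s5.png',cv2.resize(v,None,fx=3,fy=3))
E
```

```text
[ 0.5405 -0.0086  0.0378] yaw 14.655264959876112 go [-0.0048  0.0036 -0.211 ] -0.00020588536601666514 [ 1.2 -0.3 -1. ] 6.4
```

View pics/s5.png

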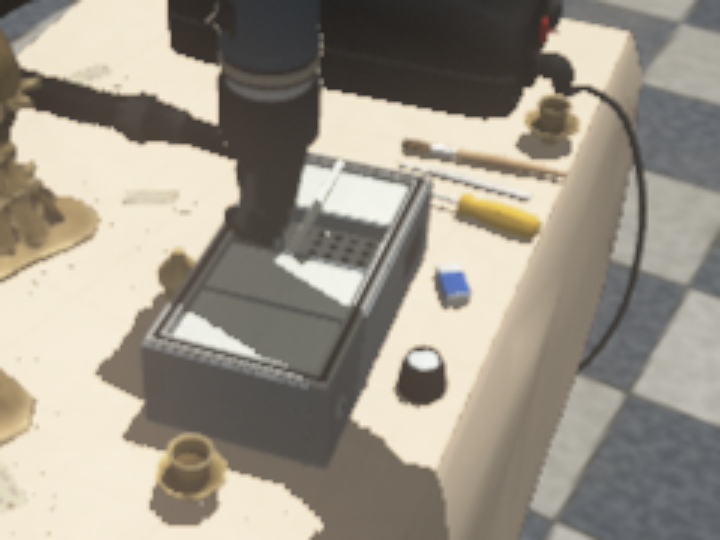

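The hatch now stands at about 70°, edge-on at (320,205), with the vents in the well visible. I'll go straight up, move to the front, and come down before the panel.

send_rows(increments=[{"dx":0,"dy":0,"dz":-0.05,"spin":0,"jaw":0},{"dx":0,"dy":0,"dz":-0.15,"spin":0,"jaw":0},{"dx":0,"dy":0,"dz":-0.3,"spin":0,"jaw":0},{"dx":0,"dy":0,"dz":-0.5,"spin":0,"jaw":0},{"dx":0,"dy":0,"dz":-0.7,"spin":0,"jaw":0},{"dx":0,"dy":0,"dz":-0.72,"spin":0,"jaw":0},{"dx":-0.2,"dy":0,"dz":-0.72,"spin":0,"jaw":0},{"dx":-0.4,"dy":0,"dz":-0.72,"spin":0,"jaw":0},{"dx":-0.52,"dy":0,"dz":-0.72,"spin":0,"jaw":0},{"dx":-0.52,"dy":0,"dz":-0.72,"spin":0,"jaw":0},{"dx":-0.52,"dy":0,"dz":-0.6,"spin":0,"jaw":0},{"dx":-0.52,"dy":0,"dz":-0.45,"spin":0,"jaw":0},{"dx":-0.52,"dy":0,"dz":-0.4,"spin":0,"jaw":0},{"dx":-0.52,"dy":0,"dz":-0.4,"spin":0,"jaw":0}])

```text
clock: 7.62
tcp_pos: [0.4385, -0.0348, 0.1167]
ee_rot: [[0.967, 0.253, -0.005], [0.253, -0.967, 0.0], [-0.005, -0.002, -1.0]]
contact_force: [0.1, 0.3, -0.1]
width: 0.002
grasp_force: 0.0
```

```bash
python3 - <<'E'
from h import *
togo(3,-.004,.118)
p=get_image('scene'); v=p['pixels'][110:290,160:400,::-1]; cv2.imwrite('pics/s6.png',cv2.resize(v,None,fx=3,fy=3))
E
```

```text
[ 0.4385 -0.0348  0.1167] yaw 14.671813101537506 go [ 0.3267  0.0062 -0.0081] 0.0024866387462594234 [ 0.1  0.3 -0.1] 7.6167
```

View pics/s6.png

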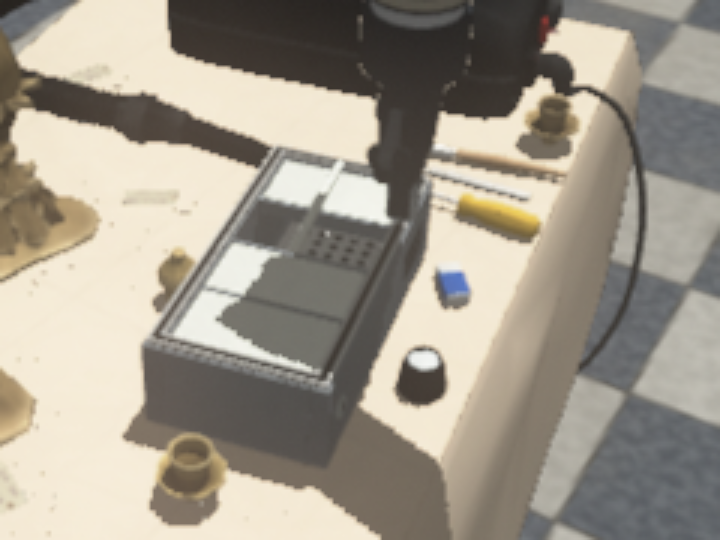

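The hatch stays put at about 70°, and the fingertip at (400,210) is in front of it. I'll push away with a slight downward drift.

send_rows(increments=[{"dx":0.1,"dy":0.006,"dz":0,"spin":0,"jaw":0},{"dx":0.15,"dy":0.006,"dz":0,"spin":0,"jaw":0},{"dx":0.18,"dy":0.006,"dz":0.0,"spin":0,"jaw":0},{"dx":0.21,"dy":0.006,"dz":0.005,"spin":0,"jaw":0},{"dx":0.24,"dy":0.006,"dz":0.01,"spin":0,"jaw":0},{"dx":0.265,"dy":0.006,"dz":0.015,"spin":0,"jaw":0},{"dx":0.285,"dy":0.006,"dz":0.02,"spin":0,"jaw":0},{"dx":0.305,"dy":0.006,"dz":0.02,"spin":0,"jaw":0},{"dx":0.305,"dy":0.006,"dz":0.02,"spin":0,"jaw":0}])

```text
clock: 8.42
tcp_pos: [0.5003, -0.0203, 0.1144]
ee_rot: [[0.967, 0.253, 0.001], [0.253, -0.967, 0.0], [0.001, -0.0, -1.0]]
contact_force: [-0.0, 0.6, 0.5]
width: 0.001
grasp_force: 0.0
```

send_rows(increments=[{"dx":0.015,"dy":0,"dz":0,"spin":0,"jaw":0},{"dx":0.03,"dy":0,"dz":0,"spin":0,"jaw":0},{"dx":0.03,"dy":0,"dz":0,"spin":0,"jaw":0}])

```text
clock: 8.67
tcp_pos: [0.5057, -0.019, 0.1145]
ee_rot: [[0.967, 0.253, 0.0], [0.253, -0.967, 0.0], [0.0, -0.0, -1.0]]
contact_force: [-1.5, -1.1, -0.0]
width: 0.003
grasp_force: 0.1
```

```bash
python3 - <<'E'
from h import *
togo(3,-.004,.118)
p=get_image('scene'); v=p['pixels'][110:290,160:400,::-1]; cv2.imwrite('pics/s7.png',cv2.resize(v,None,fx=3,fy=3))
E
```

```text
[ 0.5057 -0.019   0.1145] yaw 14.660630615509731 go [-0.0185 -0.0026 -0.0176] 0.0025621706550386825 [-1.5 -1.1 -0. ] 8.6667
```

View pics/s7.png

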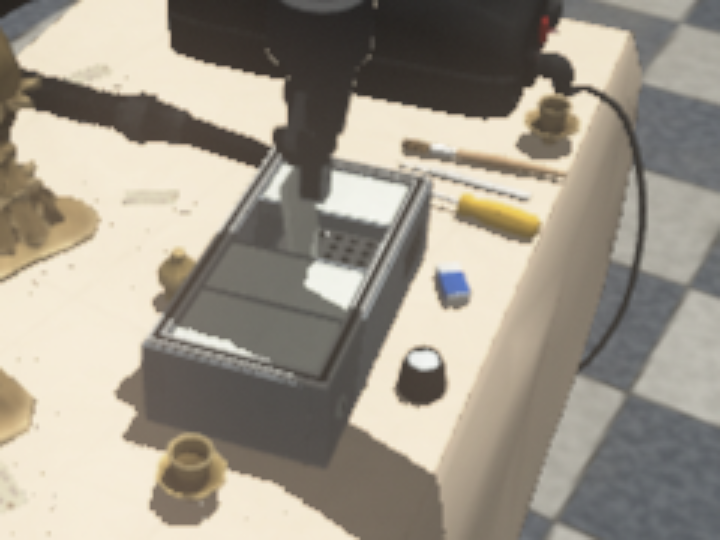

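The panel is now nearly upright, at about (300,215), with the finger against its underside. I'll push on slowly to the stop.

send_rows(increments=[{"dx":0.01,"dy":0,"dz":0,"spin":0,"jaw":0},{"dx":0.02,"dy":0,"dz":0,"spin":0,"jaw":0},{"dx":0.02,"dy":0,"dz":0,"spin":0,"jaw":0}])

```text
clock: 8.97
tcp_pos: [0.5067, -0.0188, 0.1143]
ee_rot: [[0.968, 0.253, -0.006], [0.253, -0.968, -0.001], [-0.007, -0.0, -1.0]]
contact_force: [-7.0, -1.4, 6.1]
width: 0.002
grasp_force: 4.2
```

send_rows(increments=[{"dx":0.01,"dy":0,"dz":0,"spin":0,"jaw":0},{"dx":0.015,"dy":0,"dz":0,"spin":0,"jaw":0},{"dx":0.015,"dy":0,"dz":0,"spin":0,"jaw":0}])

```text
clock: 9.22
tcp_pos: [0.5072, -0.0187, 0.1142]
ee_rot: [[0.968, 0.252, -0.011], [0.252, -0.968, -0.003], [-0.012, -0.0, -1.0]]
contact_force: [-12.9, -1.9, 12.2]
width: -0.003
grasp_force: 7.4
```

It's on the stop: the force is rising with no more motion. I'll back straight off, then go up.

send_rows(increments=[{"dx":-0.03,"dy":0,"dz":0,"spin":0,"jaw":0},{"dx":-0.06,"dy":0,"dz":0,"spin":0,"jaw":0},{"dx":-0.2,"dy":0,"dz":0,"spin":0,"jaw":0},{"dx":-0.38,"dy":0,"dz":0,"spin":0,"jaw":0},{"dx":-0.38,"dy":0,"dz":-0.2,"spin":0,"jaw":0},{"dx":-0.38,"dy":0,"dz":-0.4,"spin":0,"jaw":0},{"dx":-0.38,"dy":0,"dz":-0.6,"spin":0,"jaw":0},{"dx":-0.38,"dy":0.3,"dz":-0.6,"spin":0,"jaw":0},{"dx":-0.38,"dy":0.6,"dz":-0.6,"spin":0,"jaw":0},{"dx":-0.38,"dy":0.8,"dz":-0.6,"spin":0,"jaw":0},{"dx":-0.38,"dy":0.8,"dz":-0.6,"spin":0,"jaw":0},{"dx":-0.38,"dy":0.8,"dz":-0.6,"spin":0,"jaw":0}])

```text
clock: 10.22
tcp_pos: [0.4801, -0.1997, 0.2348]
ee_rot: [[0.97, 0.243, 0.003], [0.243, -0.97, -0.004], [0.002, 0.005, -1.0]]
contact_force: [-0.2, -0.7, -0.0]
width: -0.001
grasp_force: 0.0
```

```bash
python3 - <<'E'
from h import *
togo(3,-.004,.118)
p=get_image('scene'); v=p['pixels'][110:290,160:400,::-1]
q=get_image('top'); w=q['pixels'][110:260,140:380,::-1]
cv2.imwrite('pics/s8.png',cv2.resize(np.vstack([v,w]),None,fx=1.8,fy=1.8))
E
```

```text
[ 0.4801 -0.1997  0.2348] yaw 14.046401131909839 go [ 0.3238 -0.8507  0.5804] -0.000535712832938483 [-0.2 -0.7 -0. ] 10.2167
```

View pics/s8.png

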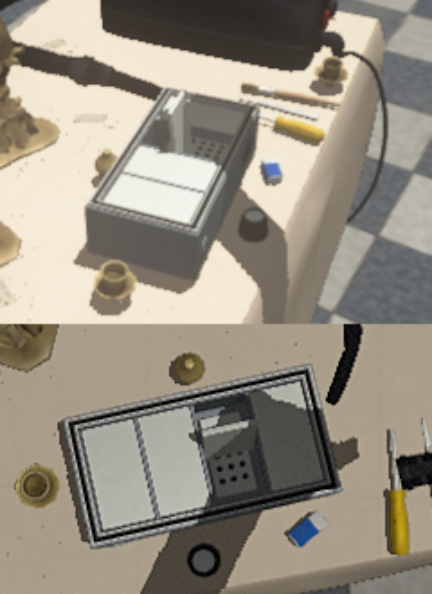

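The hatch in place 3 stands open, leaning back, at about (178,125) in the scene crop. Everything round the showcase is where it was, and the arm is clear.

```bash
python3 -c "
from bench import *
print(arm.sign_off())"
```

```text
the job is handed in; nothing more can be done
None
```

The hatch was panel 3: I pressed its far end well down and pushed it back until it rested on its stop, then moved the arm clear and handed the job in at about 10 s; panels 1 and 2 weren't pressed, because I found the hatch first.

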